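# Put the washed shakers back on the two-tier turntable

## Task

Put the four clear shakers back on the black two-tier turntable, each upright and standing wholly on its own disc: the red-, yellow- and blue-capped ones on the lower-tier disc of the same colour, in any order, and only after those three stand there, the white-capped one on the white disc of the upper tier, last of all. Set each down without dropping it, and leave the dark steel mill and the green bowl where they are.

Things in the scene. Friction and masses are not known exactly. Their poses are not given: they have to be found in the camera images.
- shaker_red: loose clear acrylic shaker with a red twist cap: an upright cylinder 42 mm in diameter, 95 mm tall, the red cap being its top 20 mm (41 mm in diameter), about 0.1 kg, closed and empty. It starts upright on a cork mat 4 mm thick; the mat holds the four shakers and the mill in mixed-up places, at least 84 mm from centre to centre. Origin: centre of its underside; z: up along its axis.
- shaker_yellow: loose clear acrylic shaker with a yellow twist cap: an upright cylinder 42 mm in diameter, 95 mm tall, the yellow cap being its top 20 mm (41 mm in diameter), about 0.1 kg, closed and empty. It starts upright on a cork mat 4 mm thick; the mat holds the four shakers and the mill in mixed-up places, at least 84 mm from centre to centre. Origin: centre of its underside; z: up along its axis.
- shaker_blue: loose clear acrylic shaker with a blue twist cap: an upright cylinder 42 mm in diameter, 95 mm tall, the blue cap being its top 20 mm (41 mm in diameter), about 0.1 kg, closed and empty. It starts upright on a cork mat 4 mm thick; the mat holds the four shakers and the mill in mixed-up places, at least 84 mm from centre to centre. Origin: centre of its underside; z: up along its axis.
- shaker_white: loose clear acrylic shaker with a white twist cap: an upright cylinder 42 mm in diameter, 95 mm tall, the white cap being its top 20 mm (41 mm in diameter), about 0.1 kg, closed and empty. It starts upright on a cork mat 4 mm thick; the mat holds the four shakers and the mill in mixed-up places, at least 84 mm from centre to centre. Origin: centre of its underside; z: up along its axis.
- seat_red: red disc, 64 mm in diameter, 3 mm thick, fixed on the turntable's lower tier, centre 108 mm from the turntable's axis; the three discs are 120 degrees apart. Fingers that close tangentially (square to the line from disc to turntable axis) clear the upper tier. Origin: centre of its underside, 30 mm above the ledge (its top is at 33 mm); z up.
- seat_yellow: yellow disc, 64 mm in diameter, 3 mm thick, fixed on the turntable's lower tier, centre 108 mm from the turntable's axis; the three discs are 120 degrees apart. Fingers that close tangentially (square to the line from disc to turntable axis) clear the upper tier. Origin: centre of its underside, 30 mm above the ledge (its top is at 33 mm); z up.
- seat_blue: blue disc, 64 mm in diameter, 3 mm thick, fixed on the turntable's lower tier, centre 108 mm from the turntable's axis; the three discs are 120 degrees apart. Fingers that close tangentially (square to the line from disc to turntable axis) clear the upper tier. Origin: centre of its underside, 30 mm above the ledge (its top is at 33 mm); z up.
- turntable: black plastic two-tier turntable, fixed (does not turn), the cork mat to one side of it. Lower tier: 300 mm in diameter, top face 30 mm above the ledge. Upper tier (thin silver line at its edge): 96 mm in diameter on a central post, 104 to 115 mm above the ledge, with a fixed white disc in its middle, 64 mm across, top at 118 mm. Origin: on the axis, ledge height; z up.
- mill: loose opaque dark steel mill with a domed steel top and a black ring below it, 42 mm in diameter, 95 mm tall, 0.22 kg, upright among the shakers on the cork mat; to be left alone. Origin: centre of its underside; z up.
- bowl: loose green ceramic pinch bowl, about 84 mm across the rim and 36 mm tall, on the ledge beyond the work; to be left alone. Origin: centre of its underside; z up.
There are look-alikes about, which are no part of the job. Leave any purple look-alike of the shaker_white alone.

How it is judged:
On the way, in this order (a step that is already met when the one before it is completed fails the run):
1. the red-, yellow- and blue-capped shakers stand released on the lower-tier discs of their colours, the white-capped one not yet in its place (horizontal distance between shaker_red and seat_red below 0.012 m and z of shaker_red in the frame of seat_red between 0 and 0.008 m and angle between each of shaker_red, shaker_yellow, shaker_blue's own z axis and vertical below 0.1 rad and contact force between the fingers and shaker_red below 0.1 N and linear speed of each of shaker_red, shaker_yellow, shaker_blue below 0.03 m/s and horizontal distance between shaker_yellow and seat_yellow below 0.012 m and z of shaker_yellow in the frame of seat_yellow between 0 and 0.008 m and contact force between the fingers and shaker_yellow below 0.1 N and horizontal distance between shaker_blue and seat_blue below 0.012 m and z of shaker_blue in the frame of seat_blue between 0 and 0.008 m and contact force between the fingers and shaker_blue below 0.1 N), for 0.2 s.
2. the white-capped shaker stands released on the white disc of the upper tier (horizontal distance between shaker_white and turntable below 0.012 m and z of shaker_white in the frame of turntable between 0.114 and 0.123 m and angle between shaker_white's own z axis and vertical below 0.1 rad and contact force between the fingers and shaker_white below 0.1 N and linear speed of shaker_white below 0.03 m/s), for 0.2 s.
At the end, for the whole second after the job is handed in: Each shaker stands on its disc (red, yellow, blue below, white on top): axis within 12 mm of the disc centre, underside on the disc, upright within 0.1 rad, released, at rest; mill and bowl within 20 mm of their starts, mill upright (all of step 1 and all of step 2 and distance of each of mill, bowl from where it was at the start of the episode below 0.02 m and angle between mill's own z axis and vertical below 0.1 rad); the robot touches nothing.
It fails at once if the steel mill or the green bowl is displaced by more than 20 mm (distance of any of mill, bowl from where it was at the start of the episode above 0.02 m).
It fails at once if a shaker is dropped or knocked over: it moves faster than 0.7 m/s without being held by the fingers ((linear speed of shaker_red above 0.7 m/s and contact force between the fingers and shaker_red below 0.05 N) or (linear speed of shaker_yellow above 0.7 m/s and contact force between the fingers and shaker_yellow below 0.05 N) or (linear speed of shaker_blue above 0.7 m/s and contact force between the fingers and shaker_blue below 0.05 N) or (linear speed of shaker_white above 0.7 m/s and contact force between the fingers and shaker_white below 0.05 N)).
It also fails if it takes over 115 s, if anything falls off the work surface, if the arm or the gripper's body presses on something with over 40 N, if the wrist force passes 120 N, or if a joint passes its speed limit or range.

## Robot

A 6-joint arm with a two-finger parallel gripper is mounted at the origin on the work surface. World frame = base frame: x ahead of the robot, y to its left, z up, the work surface at z = 0. Lengths are in m, angles in rad, forces in N, time in s.
With the tool pointing down it reaches from about 0.4 to 0.825 m from the base axis. Payload 7 kg.
Tool frame: the origin (TCP) lies at the very end of the fingers, on their centre line; the grasp point (between the pads) lies 19 mm behind it (arm.pinch_z is the z of the grasp point in the tool frame, in m); z points along the fingers, y is the direction in which the jaws open and shut (so a half turn about z gives the same grasp; the last joint's range is limited). The gripper opens to 88 mm and grips with 3 to 60 N. Pads are 19 mm wide; open, the fingers measure 130 mm over their backs; the gripper's body (78 mm by 193 mm) begins 47 mm behind the grasp point.
Start: joints at [-0.841, 0.359, 0.012, 0, -1.224, -0.288], TCP at [0.289, -0.61, 0.227] pointing down, gripper open.
Joint ranges: [-3.07, 3.07], [-1.43, 2.12], [-1.02, 1.25], [-3.03, 1.67], [-3.05, -0], [-3.03, 3.03]. Speed limits (rad/s): [2.39, 2.39, 3.01, 3.14, 3.14, 3.14].

## Interface

Orientations are given as [roll, pitch, yaw] about the fixed x, y, z axes, in that order (R = Rz(yaw) Ry(pitch) Rx(roll)).
In Python, from station import arm gives the robot as it stands.
- The arm moves only by the tool drive_tool, never from a script. Its argument "targets" is a list of rows, each a list of 6 numbers: the shift along the world's x, y, z in units of 0.04 m (1.0 is 0.04 m), then the turn, a rotation vector about the world's x, y, z in units of 6 degrees (1.0 is 6 degrees). In form: [[x, y, z, wx, wy, wz], ...]. A call has 1 to 5 rows; each row shifts and turns the commanded pose from where the row before left it; what a row does not reach is not made up. A row lasts 1/8 s, in which the tool goes at most 62.5 mm and 10.7 degrees, less where a joint would pass 70% of its speed; a pose out of reach is approached as far as the arm can. A call with a number of a shift or a turn outside -1 to 1 is refused whole. A call with a gripper value outside its range is refused whole. "claw" is the opening, from 0 (shut) to 1 (fully open), set as the call begins (left out, the last holds). The fingers move at their own pace and stop on an object; "newtons" is the grip in N (left out, the last holds). Time passes only in rows, so rows that do not move let the fingers close. It gives the time, the measured TCP pose, the force and the opening at its end, in the units of the state.
- arm.get_state(): the state, without advancing time (a new reading comes with each control period).
- arm.grab_frame(name): name is "scene" or "side" or "wrist"; returns (picture, depth): 480x640x3 uint8, red, green, blue; 480x640 float32, m along the optical axis (not along the pixel's ray), 0 where there is no reading.
- arm.get_calibration(name): a dict with "mtx" (3x3 intrinsics, pixels), "origin" and "rotation" of the camera in the world. Camera axes: x right, y up, looking along -z (the intrinsics and any distortion apply to the point x, -y, -z); pixel columns grow to the right and rows downward; lengths in m; the calibration is good to about 2 mm. A picture is of the moment at which its call begins: read the wrist's pose just before it. get_calibration takes no time and is no camera call; for the wrist camera it gives the pose at the moment of the call.
- arm.job_done(): hands the job in, once; it reports no verdict.
Trained networks look in the newest picture that a camera, given by its name, has taken for a name from the list of things; names that differ only in an ending like _2 or _b are one class to them, and where a whole thing is asked for, a point or a joint stands for the part that bears it (a point fixed in the world has none). Each returns a list of dicts, best first, with "score" (0 to 1); they miss things now and then, are a little off and sometimes report something else, mostly with a low value. They report only what shows in the picture. A call takes as long as a camera call. They do not tell look-alikes from the thing itself.
- arm.search_frame(target, camera): "point" ([x, y, z] in m, in the coordinates of the camera as it stood for that picture, good to about 4 mm: the middle of the surface that is visible of it).
- arm.cut_out(target, camera): "pixels" (480x640 bool, what is visible of it).
- arm.landmark_of(target, camera): "point" ([x, y, z] in m, in the coordinates of the camera as it stood for that picture, good to about 4 mm: a listed point, or the origin of a listed thing).
The state is a dict: "t": time; "q": joint angles; "qd": joint speeds; "joint_efforts": joint torques, N m; "eef_pos": TCP position; "ee_rot": TCP orientation; "force": force on the tool from outside, world axes, zero at the start; "moment": the same for the moment, N m; "width": finger opening in m.
Only numpy, scipy, OpenCV 4.12 (cv2) and the standard library are available. Lean on these libraries where they do the work, as an engineer would, in place of code of your own. Each camera call takes 0.05 s, during which the arm holds its last target. There are 200 camera calls.

## Working session

There is one attempt and no reset: what is moved stays moved. The work goes in short steps, Python scripts to look and compute and a tool call to move; the robot and the scene stay as the last step left them, time stands still between calls to the robot, and variables do not carry over. Pictures are saved under pics/ and viewed, about 12 in all and at most 16, crops included, and the job is handed in when it is done.

Besides the shell and the picture viewer there is one more tool, called after "Call:" as a command line: name --pt "numbers of a row" for each row, then --argument value for the rest. drive_tool: Moves the arm, as the interface text tells. Shifts and turns lie within -1 to 1; 1 stands for 0.04 m of shift or 6 degrees of turn. Its arguments: {"type":"object","properties":{"targets":{"type":"array"},"claw":{"type":"number"},"newtons":{"type":"number"}},"required":["targets"]}

```bash
ls; mkdir -p pics; cat > h.py <<'E'
import numpy as np, cv2
from station import arm
def w(cam,p,cal=None):
    c=cal or arm.get_calibration(cam); return np.array(c["origin"])+np.array(c["rotation"])@np.array(p)
def px2w(cam,u,v,d,cal=None):
    c=cal or arm.get_calibration(cam); K=np.array(c["mtx"])
    return w(cam,np.array([(u-K[0,2])/K[0,0]*d,-(v-K[1,2])/K[1,1]*d,-d]),c)
def ray(cam,u,v,z,cal=None):
    c=cal or arm.get_calibration(cam);o=np.array(c["origin"]);r=px2w(cam,u,v,1,c)-o
    return o+r*(z-o[2])/r[2]
E
python3 - <<'E'
from h import *
for n in ["scene","side"]:
    p,d=arm.grab_frame(n); cv2.imwrite(f"pics/{n}0.png",p[...,::-1]); np.save(f"pics/{n}0.npy",d)
    c=arm.get_calibration(n); print(n,c)
    for t in ["shaker_red","shaker_yellow","shaker_blue","shaker_white","seat_red","seat_yellow","seat_blue","turntable","mill","bowl"]:
        print(t,[(round(r["score"],2),w(n,r["point"],c).round(3)) for r in arm.landmark_of(t,n)[:3]])
print(arm.get_state())
E
```

```text
pics
scene {'mtx': array([[597.53631935,   0.        , 314.69866962],
       [  0.        , 597.53631935, 246.2875555 ],
       [  0.        ,   0.        ,   1.        ]]), 'origin': array([0.86730727, 0.46062894, 0.95112095]), 'rotation': array([5.83644381e-01, 9.27567176e-04, 2.50044320e+00])}
shaker_red [(0.93, array([-2.177, -2.583, -2.093]))]
shaker_yellow [(0.64, array([-2.038, -2.445, -1.954]))]
shaker_blue [(0.63, array([-2.315, -2.722, -2.232]))]
shaker_white [(0.92, array([-2.275, -2.682, -2.191])), (0.71, array([-2.377, -2.783, -2.293]))]
seat_red [(0.59, array([-1.423, -1.829, -1.339]))]
seat_yellow [(0.56, array([-1.517, -1.923, -1.433]))]
seat_blue [(0.56, array([-1.695, -2.102, -1.611]))]
turntable [(0.82, array([-1.612, -2.019, -1.528]))]
mill [(0.74, array([-2.059, -2.466, -1.975])), (0.23, array([-1.522, -1.929, -1.438]))]
bowl [(0.97, array([-1.834, -2.241, -1.751]))]
side {'mtx': array([[606.93203526,   0.        , 317.47037212],
       [  0.        , 606.93203526, 236.31493968],
       [  0.        ,   0.        ,   1.        ]]), 'origin': array([-0.06553207,  
[... 514 characters left out ...]
3.952, 4.097]))]
bowl [(0.93, array([3.041, 3.782, 3.928]))]
{'t': 1.1, 'q': array([-8.40895697e-01,  3.58585788e-01,  1.18805976e-02,  3.91835044e-05,
       -1.22410639e+00, -2.88107955e-01]), 'qd': array([ 0.00058109, -0.00051467, -0.00021322,  0.00069951,  0.00050081,
       -0.00149602]), 'joint_efforts': array([ 3.95180759e-04, -5.82405388e+01,  2.93304008e+01,  7.00277388e+00,
        1.24280347e-02,  5.87870574e-06]), 'eef_pos': array([ 0.28856462, -0.61017803,  0.22656905]), 'ee_rot': array([ 3.14158850e+00, -3.96668266e-05, -2.69978666e+00]), 'force': array([ 1.04721085, -0.34258118,  0.13342151]), 'moment': array([0.00095425, 0.00031596, 0.04000273]), 'width': 0.08734067872203673}
```

The camera rotation is given as roll/pitch/yaw, so my helper has to convert it.

```bash
cat > h.py <<'E'
import numpy as np, cv2
from scipy.spatial.transform import Rotation as R
from station import arm
def cal(cam):
    c=arm.get_calibration(cam); return np.array(c["mtx"]),np.array(c["origin"]),R.from_euler("xyz",c["rotation"]).as_matrix()
def w(cam,p,c=None):
    K,o,M=c or cal(cam); return o+M@np.array(p)
def ray(cam,u,v,z,c=None):
    K,o,M=c or cal(cam); r=M@np.array([(u-K[0,2])/K[0,0],-(v-K[1,2])/K[1,1],-1])
    return o+r*(z-o[2])/r[2]
def cloud(cam,d,c=None):
    K,o,M=c or cal(cam); v,u=np.mgrid[:480,:640]
    return np.stack([(u-K[0,2])/K[0,0]*d,-(v-K[1,2])/K[1,1]*d,-d],-1)@M.T+o
def proj(cam,p,c=None):
    K,o,M=c or cal(cam); q=M.T@(np.array(p)-o); return K[0,2]-K[0,0]*q[0]/q[2],K[1,2]+K[1,1]*q[1]/q[2]
NAMES=["shaker_red","shaker_yellow","shaker_blue","shaker_white","seat_red","seat_yellow","seat_blue","turntable","mill","bowl"]
E
python3 - <<'E'
from h import *
for n in ["scene","side"]:
    p,d=arm.grab_frame(n); cv2.imwrite(f"pics/{n}1.png",p[...,::-1]); np.save(f"pics/{n}1.npy",d); np.save(f"pics/{n}1p.npy",p)
    c=cal(n)
    for t in NAMES:
        print(t,[(round(r["score"],2),w(n,r["point"],c).round(3),np.round(proj(n,w(n,r["point"],c)))) for r in arm.landmark_of(t,n)[:3]])
E
```

```text
shaker_red [(0.74, array([ 0.534, -0.194,  0.005]), array([252., 205.]))]
shaker_yellow [(0.95, array([ 0.491, -0.091,  0.009]), array([301., 227.]))]
shaker_blue [(0.84, array([ 0.586, -0.297,  0.002]), array([204., 186.]))]
shaker_white [(0.86, array([ 0.453, -0.238,  0.001]), array([274., 174.])), (0.75, array([ 0.262, -0.254, -0.003]), array([341., 130.])), (0.23, array([ 0.587, -0.293,  0.003]), array([204., 187.]))]
seat_red [(0.96, array([0.472, 0.307, 0.029]), array([454., 375.]))]
seat_yellow [(0.63, array([0.628, 0.204, 0.03 ]), array([339., 381.]))]
seat_blue [(0.8, array([0.456, 0.122, 0.03 ]), array([387., 289.])), (0.52, array([ 0.516,  0.209, -0.004]), array([392., 353.]))]
turntable [(0.55, array([ 0.516,  0.209, -0.005]), array([391., 353.]))]
mill [(0.9, array([ 0.637, -0.138,  0.005]), array([223., 250.])), (0.54, array([0.454, 0.119, 0.032]), array([387., 287.]))]
bowl [(0.6, array([ 0.765, -0.01 , -0.002]), array([200., 338.]))]
shaker_red [(0.69, array([ 0.535, -0.201,  0.007]), array([375., 208.]))]
shaker_yellow [(0.7, array([ 0.493, -0.089,  0.005]), array([359., 242.]))]
shaker_blue [(0.6, array([ 0.588, -0.297,  0.001]), array([381., 182.]))]
shaker_white [(0.78, array([ 0.452, -0.244,  0.007]), array([418., 214.]))]
seat_red [(0.76, array([0.471, 0.304, 0.033]), array([221., 354.]))]
seat_yellow [(0.85, array([0.63 , 0.195, 0.034]), array([208., 274.]))]
seat_blue [(0.6, array([0.458, 0.113, 0.028]), array([305., 296.]))]
turntable [(0.97, array([ 0.516,  0.208, -0.   ]), array([246., 320.]))]
mill [(0.76, array([ 0.634, -0.143,  0.009]), array([324., 201.])), (0.21, array([ 0.489, -0.089,  0.008]), array([360., 242.]))]
bowl [(0.93, array([ 0.766, -0.011,  0.003]), array([239., 207.]))]
```

View pics/scene0.png

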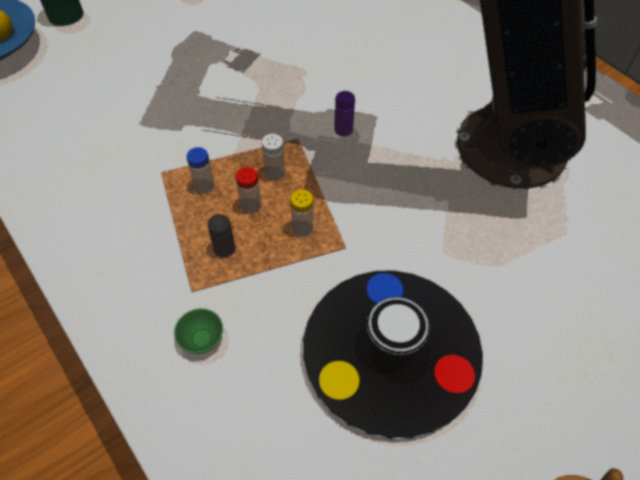

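View pics/side0.png

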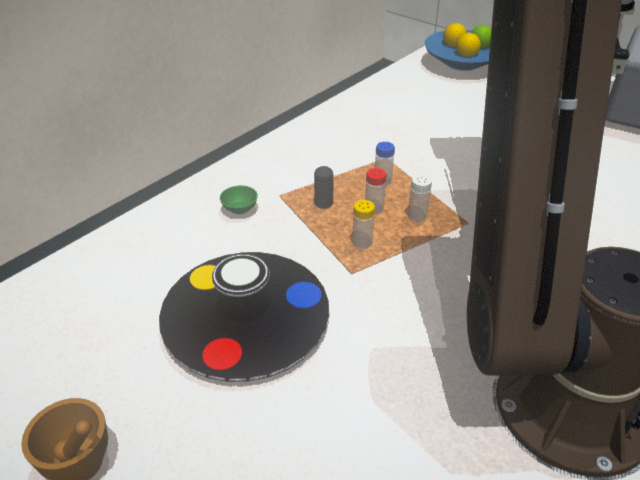

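The scene picture shows the caps at blue (198,157), white (272,142), red (247,176) and yellow (301,199). The mill is at (221,235), the purple look-alike at (344,112) and the turntable at (392,353). The side picture agrees. Next I refine the positions using colour and depth.

```bash
cat > m.py <<'E'
from h import *
H={"red":[(0,7),(173,180)],"yellow":[(22,34)],"blue":[(105,120)]}
def circ(P):
    c,r=cv2.minEnclosingCircle(P.astype(np.float32)); return np.round(c,4),round(r,4)
def planar(n,m,z,c):
    v,u=np.nonzero(m); return np.array([ray(n,a,b,z,c)[:2] for a,b in zip(u,v)])
def big(m,near,n,c):
    k,l,s,ce=cv2.connectedComponentsWithStats(m.astype(np.uint8)); 
    j=min((i for i in range(1,k) if s[i,4]>25),key=lambda i:np.hypot(*(ce[i]-near)),default=None)
    return l==j
E
cat > m1.py <<'E'
from m import *
SH={"red":(.534,-.196),"yellow":(.492,-.09),"blue":(.587,-.297),"white":(.453,-.241)}
SE={"red":(.472,.305),"yellow":(.629,.20),"blue":(.457,.118)}
for n in ["scene","side"]:
    p=np.load(f"pics/{n}1p.npy"); d=np.load(f"pics/{n}1.npy"); c=cal(n); X=cloud(n,d,c)
    hsv=cv2.cvtColor(p,cv2.COLOR_RGB2HSV)
    for k,hs in H.items():
        m=np.zeros(d.shape,bool)
        for a,b in hs: m|=(hsv[...,0]>=a)&(hsv[...,0]<=b)
        m&=(hsv[...,1]>150)&(hsv[...,2]>60)
        q=big(m,proj(n,(*SE[k],.033),c),n,c); P=planar(n,q,.033,c)
        print(n,"seat",k,len(P),circ(P),P.mean(0).round(4),"depthz",np.median(X[q][:,2]).round(4))
    for k,s in SH.items():
        q=(np.hypot(X[...,0]-s[0],X[...,1]-s[1])<.035)&(X[...,2]>.093)&(X[...,2]<.11)&(d>0)
        print(n,"cap",k,q.sum(),X[q].mean(0).round(4),circ(X[q][:,:2]))
    q=(np.hypot(X[...,0]-.516,X[...,1]-.208)<.06)&(X[...,2]>.108)&(d>0)
    print(n,"upper",q.sum(),X[q].mean(0).round(4),circ(X[q][:,:2]))
    q&=(hsv[...,2]>150)
    q=big(q,proj(n,(.516,.208,.118),c),n,c)
    P=planar(n,q,.118,c); print("white",circ(P),P.mean(0).round(4))
    for nm,s in [("mill",(.636,-.14)),("bowl",(.765,-.01))]:
        q=(np.hypot(X[...,0]-s[0],X[...,1]-s[1])<.06)&(X[...,2]>.03)&(d>0); print(nm,X[q].mean(0).round(3),X[q][:,2].max().round(3),circ(X[q][:,:2]))
E
python3 m1.py
```

```text
scene seat red 1311 (array([0.4717, 0.3059]), 0.0341) [0.4721 0.306 ] depthz 0.032
scene seat yellow 1337 (array([0.6275, 0.2026]), 0.034) [0.6277 0.2029] depthz 0.032
scene seat blue 841 (array([0.4606, 0.1193]), 0.0337) [0.4593 0.1155] depthz 0.032
scene cap red 321 [ 0.5388 -0.1938  0.0977] (array([ 0.5392, -0.195 ]), 0.0223)
scene cap yellow 349 [ 0.4892 -0.0881  0.0976] (array([ 0.4882, -0.0888]), 0.0216)
scene cap blue 294 [ 0.5867 -0.2924  0.0979] (array([ 0.5864, -0.2936]), 0.0227)
scene cap white 284 [ 0.4528 -0.2348  0.0976] (array([ 0.4552, -0.2365]), 0.0238)
scene upper 2783 [0.523  0.2113 0.1156] (array([0.5202, 0.2087]), 0.0493)
white (array([0.52 , 0.209]), 0.0312) [0.5202 0.2093]
mill [ 0.638 -0.13   0.074] 0.103 (array([ 0.6351, -0.1386]), 0.0218)
bowl [ 0.764 -0.012  0.034] 0.04 (array([ 0.7639, -0.0068]), 0.0426)
side seat red 988 (array([0.4717, 0.3025]), 0.0329) [0.471  0.3028] depthz 0.0332
side seat yellow 476 (array([0.6268, 0.2003]), 0.033) [0.6317 0.206 ] depthz 0.0328
side seat blue 700 (array([0.46  , 0.1164]), 0.0319) [0.4597 0.1168] depthz 0.0332
side cap red 211 [ 0.5347 -0.1959  0.0984] (array([ 0.537 , -0.1977]), 0.023)
side cap yellow 254 [ 0.4854 -0.0898  0.0986] (array([ 0.487 , -0.0927]), 0.0231)
side cap blue 179 [ 0.5834 -0.2938  0.0982] (array([ 0.5842, -0.2967]), 0.0227)
side cap white 219 [ 0.4491 -0.2362  0.0987] (array([ 0.4482, -0.2381]), 0.0243)
side upper 1896 [0.5141 0.2108 0.1164] (array([0.5194, 0.2082]), 0.0501)
white (array([0.5201, 0.2062]), 0.0329) [0.5196 0.2065]
mill [ 0.626 -0.132  0.069] 0.102 (array([ 0.6317, -0.1384]), 0.0217)
bowl [ 0.765 -0.011  0.034] 0.04 (array([ 0.763 , -0.0095]), 0.0433)
```

Both cameras agree to about 3 mm, and the seats fit the 108 mm / 120° geometry around the axis at (.520,.208). The order is yellow, blue, red, then white, so I go to yellow first.

Call:
drive_tool --pt "0.35 0.93 0 0 0 -0.35" --pt "0.35 0.93 0 0 0 -0.35" --pt "0.35 0.93 0 0 0 -0.35" --pt "0.35 0.93 0 0 0 -0.35" --pt "0.35 0.93 0 0 0 -0.35" --claw 0.75 --newtons 15

```text
t: 2.82
eef_pos: [0.3589, -0.423, 0.2267]
ee_rot: [-3.141, 0.0, -2.884]
force: [-0.5, 0.2, 0.0]
width: 0.0656
```

Call:
drive_tool --pt "0.35 0.93 0 0 0 -0.35" --pt "0.35 0.93 0 0 0 -0.35" --pt "0.35 0.93 0 0 0 -0.35" --pt "0.35 0.93 0 0 0 -0.35" --pt "0 0 0 0 0 0"

```text
t: 3.45
eef_pos: [0.4154, -0.2736, 0.227]
ee_rot: [-3.141, 0.001, -3.027]
force: [0.2, 0.2, 1.0]
width: 0.0654
```

```bash
cat > cap.py <<'E'
from m import *
import sys
c=cal("wrist");p,d=arm.grab_frame("wrist"); X=cloud("wrist",d,c)
cv2.imwrite(f"pics/{sys.argv[1]}.png",p[...,::-1])
SH={"red":(.5375,-.1955),"yellow":(.4875,-.0905),"blue":(.5855,-.2945),"white":(.451,-.237),"mill":(.634,-.138)}
for k,s in SH.items():
    q=(np.hypot(X[...,0]-s[0],X[...,1]-s[1])<.035)&(X[...,2]>.09)&(X[...,2]<.12)&(d>0)
    if q.sum()>50: print(k,q.sum(),X[q].mean(0).round(4),circ(X[q][:,:2]))
s=arm.get_state(); print(s["t"],s["eef_pos"],np.degrees(s["ee_rot"]),s["width"])
E
python3 cap.py wr1
```

```text
red 1723 [ 0.5338 -0.1989  0.0986] (array([ 0.5363, -0.1977]), 0.021)
blue 78 [ 0.566  -0.2973  0.092 ] (array([ 0.568 , -0.2976]), 0.0117)
white 2374 [ 0.4492 -0.2387  0.0986] (array([ 0.4508, -0.238 ]), 0.0213)
3.5 [ 0.41505367 -0.27453126  0.226957  ] [-1.79982846e+02  4.21272465e-02 -1.73436068e+02] 0.06577784907311039
```

Call:
drive_tool --pt "0.36 0.92 0 0 0 -0.33" --pt "0.36 0.92 0 0 0 -0.33" --pt "0.36 0.92 0 0 0 -0.33" --pt "0.36 0.92 0 0 0 -0.33" --pt "0.36 0.92 0 0 0 -0.33"

```text
t: 4.12
eef_pos: [0.487, -0.0911, 0.2267]
ee_rot: [-3.141, 0.0, 3.079]
force: [0.5, 0.1, 0.1]
width: 0.0653
```

```bash
python3 cap.py wr2
```

```text
red 1063 [ 0.5278 -0.1991  0.098 ] (array([ 0.5357, -0.1968]), 0.0205)
yellow 2559 [ 0.4861 -0.0909  0.0987] (array([ 0.4874, -0.0913]), 0.0214)
white 2928 [ 0.4504 -0.2358  0.0982] (array([ 0.4507, -0.2374]), 0.0215)
mill 609 [ 0.6237 -0.1394  0.0934] (array([ 0.6316, -0.1401]), 0.0184)
4.175 [ 0.48866431 -0.08843875  0.22663594] [1.79970399e+02 6.70920094e-02 1.76349353e+02] 0.06569298799926523
```

View pics/wr2.png

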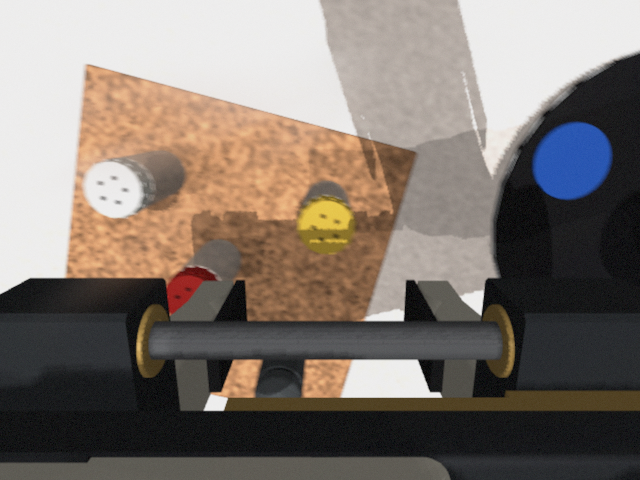

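The yellow cap, at (326,225), is centred between the fingers. I descend, grip and lift.

Call:
drive_tool --pt "0 0 -1 0 0 0" --pt "0 0 -1 0 0 0" --pt "0 0 -1 0 0 0" --pt "0 0 -0.9 0 0 0" --pt "0 0 -0.57 0 0 0"

```text
t: 4.8
eef_pos: [0.4858, -0.0925, 0.046]
ee_rot: [-3.141, -0.002, 3.08]
force: [-0.1, 1.1, 0.3]
width: 0.0655
```

Call:
drive_tool --pt "0 0 0 0 0 0" --pt "0 0 0 0 0 0" --pt "0 0 0 0 0 0" --pt "0 0 0 0 0 0" --pt "0 0 0 0 0 0" --claw 0.2 --newtons 15

```text
t: 5.42
eef_pos: [0.4875, -0.0914, 0.0488]
ee_rot: [3.142, 0.002, 3.081]
force: [0.2, -1.8, 7.2]
width: 0.0412
```

Call:
drive_tool --pt "0 0 0.3 0 0 0" --pt "0 0 1 0 0 0" --pt "0 0 1 0 0 0" --pt "0 0 1 0 0 0" --pt "0 0 1 0 0 0"

```text
t: 6.05
eef_pos: [0.486, -0.0912, 0.2217]
ee_rot: [3.141, 0.0, 3.081]
force: [0.7, -0.1, -1.2]
width: 0.0419
```

```bash
cat > st.py <<'E'
from h import *
s=arm.get_state(); print(s["t"],s["eef_pos"].round(4),np.degrees(s["ee_rot"]).round(2),s["force"].round(2),s["width"].round(4))
j=np.degrees(s["ee_rot"][2])-90; print("jaw",(j+180)%180, (j+180)%180-180)
E
python3 - <<'E'
from h import *
p,d=arm.grab_frame("scene"); cv2.imwrite("pics/s2.png",cv2.resize(p[60:340,140:460,::-1],None,fx=2,fy=2))
E
python3 st.py
```

```text
Traceback (most recent call last):
  File "st.py", line 2, in <module>
    s=arm.get_state(); print(s["t"],s["eef_pos"].round(4),np.degrees(s["ee_rot"]).round(2),s["force"].round(2),s["width"].round(4))
                                                                                                               ^^^^^^^^^^^^^^^^
AttributeError: 'float' object has no attribute 'round'
```

View pics/s2.png

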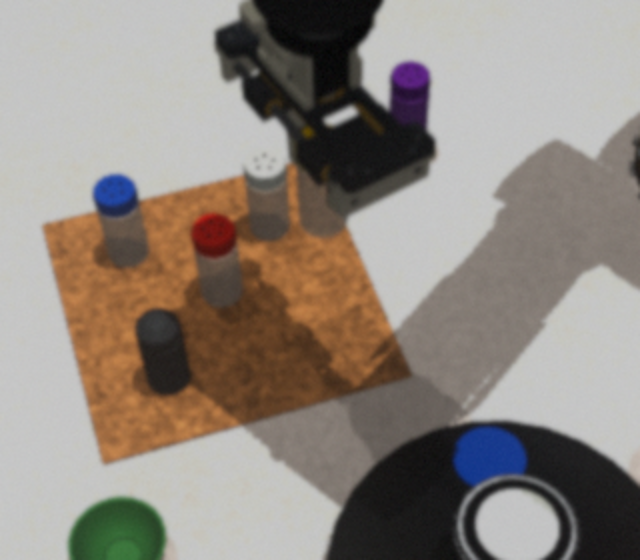

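Yellow is held (upright body at (322,200) in the crop). I carry it over the yellow seat.

Call:
drive_tool --pt "0.44 0.91 0 0 0 0" --pt "0.44 0.91 0 0 0 0" --pt "0.44 0.91 0 0 0 0" --pt "0.44 0.91 0 0 0 0" --pt "0.44 0.91 0 0 0 0"

```text
t: 6.72
eef_pos: [0.5746, 0.0919, 0.2201]
ee_rot: [3.141, -0.0, 3.081]
force: [0.9, -0.1, -0.3]
width: 0.0414
```

Call:
drive_tool --pt "0.44 0.91 0 0 0 0" --pt "0.44 0.91 0 0 0 0" --pt "0.42 0.93 0 0 0 0" --pt "0 0 0 0 0 0" --pt "0 0 0 0 0 0"

```text
t: 7.35
eef_pos: [0.626, 0.2005, 0.2195]
ee_rot: [-3.141, -0.001, 3.081]
force: [-0.2, -0.4, -0.7]
width: 0.0415
```

```bash
sed -i 's/s\["width"\].round(4)/round(s["width"],4)/' st.py; cat >> st.py <<'E'
import sys
if len(sys.argv)>1:
    t=np.array([float(x) for x in sys.argv[1:]]); print("units to go",((t-s["eef_pos"])/.04).round(2))
E
python3 st.py .627 .2015 .077
cat > seat.py <<'E'
from m import *
import sys
c=cal("wrist");p,d=arm.grab_frame("wrist"); cv2.imwrite(f"pics/{sys.argv[1]}.png",p[...,::-1])
hsv=cv2.cvtColor(p,cv2.COLOR_RGB2HSV); X=cloud("wrist",d,c)
for k,hs in H.items():
    m=np.zeros(d.shape,bool)
    for a,b in hs: m|=(hsv[...,0]>=a)&(hsv[...,0]<=b)
    m&=(hsv[...,1]>150)&(hsv[...,2]>60)&(abs(X[...,2]-.033)<.01)
    if m.sum()>300:
        P=planar("wrist",m,.033,c); print(k,len(P),circ(P),P.mean(0).round(4))
E
python3 seat.py wr3
```

```text
7.35 [0.626  0.2005 0.2195] [-1.7998e+02 -6.0000e-02  1.7654e+02] [-0.16 -0.38 -0.7 ] 0.0415
jaw 86.53755932455971 -93.46244067544029
units to go [ 0.03  0.02 -3.56]
red 3066 (array([0.473 , 0.3042]), 0.0323) [0.4851 0.3035]
yellow 3756 (array([0.6269, 0.2014]), 0.0324) [0.6221 0.2017]
blue 3056 (array([0.4619, 0.1179]), 0.0322) [0.4738 0.1171]
```

Call:
drive_tool --pt "0.03 0.02 -0.9 0 0 0" --pt "0 0 -1 0 0 0" --pt "0 0 -1 0 0 0" --pt "0 0 -0.4 0 0 0" --pt "0 0 -0.15 0 0 0"

```text
t: 8.02
eef_pos: [0.6279, 0.2009, 0.0819]
ee_rot: [-3.141, -0.0, 3.08]
force: [1.0, -0.4, -0.3]
width: 0.0418
```

Call:
drive_tool --pt "0 0 -0.05 0 0 0" --pt "0 0 -0.03 0 0 0" --pt "0 0 0 0 0 0"

```text
t: 8.4
eef_pos: [0.6282, 0.2017, 0.0795]
ee_rot: [3.141, 0.001, 3.081]
force: [0.3, -0.9, -0.4]
width: 0.0416
```

Call:
drive_tool --pt "0 0 -0.03 0 0 0" --pt "0 0 -0.02 0 0 0" --pt "0 0 0 0 0 0"

```text
t: 8.78
eef_pos: [0.6283, 0.2015, 0.0778]
ee_rot: [3.141, 0.001, 3.081]
force: [-2.2, -1.7, 6.8]
width: 0.0418
```

Call:
drive_tool --pt "0 0 -0.03 0 0 0" --pt "0 0 0 0 0 0"

```text
t: 9.02
eef_pos: [0.6284, 0.2013, 0.0776]
ee_rot: [3.142, 0.002, 3.081]
force: [-5.1, -2.5, 12.8]
width: 0.0416
```

Contact is felt at TCP z ≈ 0.078, so I ease off, release and lift.

Call:
drive_tool --pt "0 0 0.03 0 0 0" --pt "0 0 0 0 0 0"

```text
t: 9.28
eef_pos: [0.6283, 0.2013, 0.0776]
ee_rot: [3.141, 0.001, 3.081]
force: [-2.5, -1.3, 7.8]
width: 0.0418
```

Call:
drive_tool --pt "0 0 0 0 0 0" --pt "0 0 0 0 0 0" --pt "0 0 0 0 0 0" --pt "0 0 0 0 0 0" --claw 0.75

```text
t: 9.78
eef_pos: [0.6277, 0.2014, 0.0763]
ee_rot: [-3.141, -0.0, 3.081]
force: [0.6, -0.0, 0.3]
width: 0.0656
```

Call:
drive_tool --pt "0 0 0.3 0 0 0" --pt "0 0 0.7 0 0 0" --pt "0 0 1 0 0 0" --pt "0 0 1 0 0 0" --pt "0 0 0.55 0 0 0"

```text
t: 10.4
eef_pos: [0.6286, 0.2017, 0.2223]
ee_rot: [3.14, 0.003, 3.081]
force: [0.5, 0.0, 0.0]
width: 0.0657
```

```bash
cat > caps.py <<'E'
# cap tops standing on the turntable, from the given camera, at height z
from m import *
import sys
def look(n,pts,z):
    c=cal(n);p,d=arm.grab_frame(n);X=cloud(n,d,c)
    for k,s in pts.items():
        q=(np.hypot(X[...,0]-s[0],X[...,1]-s[1])<.035)&(abs(X[...,2]-z)<.006)&(d>0)
        if q.sum()>50: print(n,k,q.sum(),X[q].mean(0).round(4),circ(X[q][:,:2]))
    return p
T={"yellow":(.627,.2015),"blue":(.461,.118),"red":(.4725,.3043)}
if __name__=="__main__":
    for n in sys.argv[1:]: look(n,T,.128)
E
python3 caps.py scene side wrist; python3 st.py .5855 -.296 .22
```

```text
scene yellow 473 [0.6333 0.2044 0.127 ] (array([0.6293, 0.2035]), 0.0214)
side yellow 323 [0.6253 0.2024 0.1272] (array([0.6271, 0.2008]), 0.022)
wrist yellow 3132 [0.6266 0.2024 0.1278] (array([0.628 , 0.2022]), 0.0214)
10.55 [0.6284 0.2018 0.221 ] [179.88   0.18 176.52] [ 0.52 -0.13 -0.11] 0.0658
jaw 86.51939102955907 -93.48060897044093
units to go [ -1.07 -12.45  -0.02]
```

Yellow stands about 1 mm from its disc centre. Blue is next.

Call:
drive_tool --pt "-0.08 -0.96 0 0 0 0.77" --pt "-0.08 -0.96 0 0 0 0.77" --pt "-0.08 -0.96 0 0 0 0.77" --pt "-0.08 -0.96 0 0 0 0.77" --pt "-0.08 -0.96 0 0 0 0.77"

```text
t: 11.18
eef_pos: [0.611, 0.0082, 0.2179]
ee_rot: [3.141, -0.001, -2.797]
force: [0.4, 0.0, -0.7]
width: 0.0661
```

Call:
drive_tool --pt "-0.08 -0.96 0 0 0 0.77" --pt "-0.08 -0.96 0 0 0 0.77" --pt "-0.08 -0.96 0 0 0 0.77" --pt "-0.08 -0.96 0 0 0 0.77" --pt "-0.08 -0.96 0 0 0 0.77"

```text
t: 11.8
eef_pos: [0.5951, -0.1837, 0.2178]
ee_rot: [3.141, -0.001, -2.393]
force: [-0.1, 0.2, -0.9]
width: 0.0656
```

Call:
drive_tool --pt "-0.08 -0.96 0 0 0 0.77" --pt "-0.08 -0.96 0 0 0 0.77" --pt "-0.08 -0.93 0 0 0 0.77" --pt "0 0 0 0 0 0"

```text
t: 12.3
eef_pos: [0.5851, -0.2986, 0.2173]
ee_rot: [3.14, -0.001, -2.156]
force: [0.5, -0.3, -0.5]
width: 0.0663
```

```bash
python3 cap.py wr4; python3 st.py .5855 -.2955 .0482
```

```text
red 756 [ 0.5248 -0.2025  0.0982] (array([ 0.5299, -0.1999]), 0.019)
blue 2706 [ 0.5846 -0.2967  0.0988] (array([ 0.5852, -0.2955]), 0.0214)
white 3109 [ 0.4522 -0.2402  0.0986] (array([ 0.4513, -0.2383]), 0.0216)
mill 75 [ 0.6234 -0.1545  0.091 ] (array([ 0.6244, -0.1531]), 0.0106)
12.35 [ 0.58529113 -0.29752347  0.21742494] [ 1.79893435e+02 -3.08787416e-02 -1.23583328e+02] 0.06592078466554344
12.35 [ 0.5853 -0.2975  0.2174] [ 1.7989e+02 -3.0000e-02 -1.2358e+02] [0.51 0.21 0.09] 0.0659
jaw 146.41667210842843 -33.58332789157157
units to go [ 0.01  0.05 -4.23]
```

Call:
drive_tool --pt "0 0.05 -1 0 0 0" --pt "0 0 -1 0 0 0" --pt "0 0 -1 0 0 0" --pt "0 0 -0.8 0 0 0" --pt "0 0 -0.43 0 0 0"

```text
t: 12.98
eef_pos: [0.5853, -0.2934, 0.0473]
ee_rot: [3.139, -0.001, -2.154]
force: [0.2, -1.3, 0.1]
width: 0.0655
```

Call:
drive_tool --pt "0 0 0 0 0 0" --pt "0 0 0 0 0 0" --pt "0 0 0 0 0 0" --pt "0 0 0 0 0 0" --pt "0 0 0 0 0 0" --claw 0.2

```text
t: 13.6
eef_pos: [0.5872, -0.2949, 0.0508]
ee_rot: [-3.139, 0.001, -2.154]
force: [0.2, 1.6, 7.9]
width: 0.0418
```

Call:
drive_tool --pt "0 0 0.3 0 0 0" --pt "0 0 1 0 0 0" --pt "0 0 1 0 0 0" --pt "0 0 1 0 0 0" --pt "0 0 1 0 0 0"

```text
t: 14.22
eef_pos: [0.5857, -0.2945, 0.2232]
ee_rot: [3.141, 0.0, -2.154]
force: [0.5, -0.1, -1.8]
width: 0.0421
```

```bash
python3 st.py .461 .118 .22
```

```text
14.225 [ 0.5857 -0.2945  0.2232] [ 1.7999e+02  1.0000e-02 -1.2344e+02] [ 0.5  -0.05 -1.78] 0.0421
jaw 146.56305530888676 -33.43694469111324
units to go [-3.12 10.31 -0.08]
```

Call:
drive_tool --pt "-0.28 0.94 0 0 0 0" --pt "-0.28 0.94 0 0 0 0" --pt "-0.28 0.94 0 0 0 0" --pt "-0.28 0.94 0 0 0 0" --pt "-0.28 0.94 0 0 0 0"

```text
t: 14.85
eef_pos: [0.5293, -0.1055, 0.2218]
ee_rot: [3.142, 0.0, -2.155]
force: [0.6, 1.6, -0.6]
width: 0.0419
```

Call:
drive_tool --pt "-0.28 0.94 0 0 0 0" --pt "-0.28 0.94 0 0 0 0" --pt "-0.28 0.94 0 0 0 0" --pt "-0.28 0.94 0 0 0 0" --pt "-0.28 0.94 0 0 0 0"

```text
t: 15.48
eef_pos: [0.4733, 0.0824, 0.2219]
ee_rot: [3.142, 0.0, -2.154]
force: [0.3, 0.3, -1.3]
width: 0.0412
```

Call:
drive_tool --pt "-0.3 0.91 0 0 0 0" --pt "0 0 0 0 0 0" --pt "0 0 0 0 0 0"

```text
t: 15.85
eef_pos: [0.462, 0.1177, 0.2217]
ee_rot: [3.142, 0.0, -2.154]
force: [-0.1, -0.8, -1.3]
width: 0.0416
```

```bash
python3 seat.py wr5; python3 st.py .461 .118 .079
```

```text
blue 3660 (array([0.4597, 0.1177]), 0.0324) [0.4566 0.1134]
15.9 [0.4621 0.1173 0.2216] [ 180.     -0.   -123.44] [ 0.46  0.72 -0.9 ] 0.0416
jaw 146.56482744395015 -33.43517255604985
units to go [-0.03  0.02 -3.56]
```

Call:
drive_tool --pt "-0.04 0.01 -0.9 0 0 0" --pt "0 0 -1 0 0 0" --pt "0 0 -1 0 0 0" --pt "0 0 -0.42 0 0 0" --pt "0 0 -0.14 0 0 0"

```text
t: 16.52
eef_pos: [0.4603, 0.1169, 0.082]
ee_rot: [3.141, -0.002, -2.156]
force: [0.4, 0.4, -0.3]
width: 0.0416
```

Call:
drive_tool --pt "0 0 -0.03 0 0 0" --pt "0 0 0 0 0 0"

```text
t: 16.77
eef_pos: [0.4612, 0.1183, 0.0826]
ee_rot: [-3.141, 0.001, -2.154]
force: [-0.0, -0.8, -0.2]
width: 0.0416
```

Call:
drive_tool --pt "0 0 -0.03 0 0 0" --pt "0 0 0 0 0 0"

```text
t: 17.02
eef_pos: [0.4607, 0.1184, 0.0809]
ee_rot: [-3.141, 0.001, -2.154]
force: [-0.4, 0.1, -0.5]
width: 0.0418
```

Call:
drive_tool --pt "0 0 -0.03 0 0 0" --pt "0 0 0 0 0 0"

```text
t: 17.27
eef_pos: [0.4609, 0.1184, 0.0797]
ee_rot: [-3.141, 0.001, -2.154]
force: [-1.4, 0.0, 3.7]
width: 0.0418
```

Call:
drive_tool --pt "0 0 -0.03 0 0 0" --pt "0 0 0 0 0 0"

```text
t: 17.52
eef_pos: [0.4613, 0.1182, 0.0793]
ee_rot: [-3.14, 0.001, -2.153]
force: [-2.0, -3.4, 12.3]
width: 0.0416
```

Call:
drive_tool --pt "0 0 0.03 0 0 0" --pt "0 0 0 0 0 0"

```text
t: 17.77
eef_pos: [0.4605, 0.1182, 0.0794]
ee_rot: [3.142, -0.0, -2.154]
force: [-1.8, -0.5, 4.4]
width: 0.0416
```

Call:
drive_tool --pt "0 0 0 0 0 0" --pt "0 0 0 0 0 0" --pt "0 0 0 0 0 0" --pt "0 0 0 0 0 0" --claw 0.75

```text
t: 18.27
eef_pos: [0.4606, 0.1182, 0.0793]
ee_rot: [3.142, -0.0, -2.154]
force: [0.3, -0.2, -0.1]
width: 0.0655
```

Call:
drive_tool --pt "0 0 0.3 0 0 0" --pt "0 0 0.7 0 0 0" --pt "0 0 1 0 0 0" --pt "0 0 1 0 0 0" --pt "0 0 0.55 0 0 0"

```text
t: 18.9
eef_pos: [0.4613, 0.1185, 0.2246]
ee_rot: [-3.14, 0.003, -2.154]
force: [0.9, 0.1, -0.5]
width: 0.0661
```

```bash
python3 caps.py scene side wrist; python3 st.py .536 -.197 .22
```

```text
scene yellow 581 [0.6295 0.2043 0.127 ] (array([0.6288, 0.2034]), 0.0216)
scene blue 447 [0.4601 0.1199 0.1267] (array([0.4593, 0.1188]), 0.0216)
side yellow 323 [0.6253 0.2026 0.1273] (array([0.6258, 0.1985]), 0.0246)
side blue 354 [0.4558 0.1184 0.1277] (array([0.4572, 0.1176]), 0.0221)
wrist blue 3106 [0.4572 0.1167 0.1279] (array([0.458 , 0.1177]), 0.0214)
19.05 [0.4611 0.1186 0.2233] [-179.93    0.19 -123.42] [-0.34  0.3  -0.49] 0.0657
jaw 146.5792750517128 -33.42072494828719
units to go [ 1.87 -7.89 -0.08]
```

Call:
drive_tool --pt "0.21 -0.88 0 0 0 0.25" --pt "0.21 -0.88 0 0 0 0.25" --pt "0.21 -0.88 0 0 0 0.25" --pt "0.21 -0.88 0 0 0 0.25" --pt "0.21 -0.88 0 0 0 0.25"

```text
t: 19.68
eef_pos: [0.5022, -0.059, 0.2208]
ee_rot: [3.141, -0.001, -2.022]
force: [0.4, 0.2, -0.6]
width: 0.0658
```

Call:
drive_tool --pt "0.21 -0.88 0 0 0 0.25" --pt "0.21 -0.88 0 0 0 0.25" --pt "0.21 -0.88 0 0 0 0.25" --pt "0.19 -0.85 0 0 0 0.25" --pt "0 0 0 0 0 0"

```text
t: 20.3
eef_pos: [0.5349, -0.1992, 0.2201]
ee_rot: [3.139, -0.001, -1.921]
force: [-1.0, 1.1, -0.2]
width: 0.0656
```

```bash
python3 cap.py wr6; python3 st.py .536 -.197 .0482
```

```text
red 2656 [ 0.5362 -0.1985  0.0988] (array([ 0.5368, -0.1971]), 0.0213)
white 3211 [ 0.4516 -0.2388  0.0988] (array([ 0.4509, -0.2379]), 0.0214)
20.35 [ 0.5347145  -0.19817288  0.22018304] [ 1.79873190e+02 -2.65805499e-02 -1.10056898e+02] 0.06575661753913412
20.35 [ 0.5347 -0.1982  0.2202] [ 1.7987e+02 -3.0000e-02 -1.1006e+02] [ 0.5   0.04 -0.15] 0.0658
jaw 159.94310235321942 -20.056897646780584
units to go [ 0.03  0.03 -4.3 ]
```

Call:
drive_tool --pt "0.04 0.02 -1 0 0 0" --pt "0 0 -1 0 0 0" --pt "0 0 -1 0 0 0" --pt "0 0 -0.85 0 0 0" --pt "0 0 -0.45 0 0 0"

```text
t: 20.98
eef_pos: [0.5354, -0.1955, 0.0473]
ee_rot: [3.138, -0.001, -1.918]
force: [-0.5, -0.0, 0.2]
width: 0.0656
```

Call:
drive_tool --pt "0 0 0 0 0 0" --pt "0 0 0 0 0 0" --pt "0 0 0 0 0 0" --pt "0 0 0 0 0 0" --pt "0 0 0 0 0 0" --claw 0.2

```text
t: 21.6
eef_pos: [0.5379, -0.1966, 0.0505]
ee_rot: [-3.139, 0.0, -1.918]
force: [0.9, 1.3, 5.3]
width: 0.0416
```

Call:
drive_tool --pt "0 0 0.3 0 0 0" --pt "0 0 1 0 0 0" --pt "0 0 1 0 0 0" --pt "0 0 1 0 0 0" --pt "0 0 1 0 0 0"

```text
t: 22.22
eef_pos: [0.5362, -0.1965, 0.2231]
ee_rot: [3.141, 0.0, -1.919]
force: [1.2, 0.1, -2.1]
width: 0.0416
```

```bash
python3 st.py .472 .3043 .22
```

```text
22.225 [ 0.5362 -0.1965  0.2231] [ 1.7997e+02  1.0000e-02 -1.0994e+02] [ 1.24  0.09 -2.08] 0.0416
jaw 160.05899664345054 -19.94100335654946
units to go [-1.6  12.52 -0.08]
```

Call:
drive_tool --pt "-0.12 0.96 0 0 0 0.6" --pt "-0.12 0.96 0 0 0 0.6" --pt "-0.12 0.96 0 0 0 0.6" --pt "-0.12 0.96 0 0 0 0.6" --pt "-0.12 0.96 0 0 0 0.6"

```text
t: 22.85
eef_pos: [0.5121, -0.0036, 0.2218]
ee_rot: [3.141, 0.0, -1.603]
force: [0.2, 0.1, -1.6]
width: 0.0419
```

Call:
drive_tool --pt "-0.12 0.96 0 0 0 0.6" --pt "-0.12 0.96 0 0 0 0.6" --pt "-0.12 0.96 0 0 0 0.6" --pt "-0.12 0.96 0 0 0 0.6" --pt "-0.12 0.96 0 0 0 0.6"

```text
t: 23.48
eef_pos: [0.4882, 0.1883, 0.2218]
ee_rot: [3.141, 0.0, -1.288]
force: [1.0, 0.7, -0.7]
width: 0.0421
```

Call:
drive_tool --pt "-0.12 0.96 0 0 0 0.6" --pt "-0.12 0.96 0 0 0 0.6" --pt "-0.14 0.98 0 0 0 0.6" --pt "0 0 0 0 0 0" --pt "0 0 0 0 0 0"

```text
t: 24.1
eef_pos: [0.4733, 0.303, 0.2213]
ee_rot: [3.141, -0.0, -1.102]
force: [-0.9, -0.8, -2.5]
width: 0.0415
```

```bash
python3 seat.py wr7; python3 st.py .472 .3043 .081
```

```text
red 3583 (array([0.471 , 0.3045]), 0.0325) [0.4734 0.2991]
yellow 1603 (array([0.6246, 0.2055]), 0.0318) [0.6153 0.2169]
blue 1550 (array([0.458 , 0.1226]), 0.0317) [0.4556 0.1369]
24.15 [0.4735 0.3027 0.2214] [ 1.7996e+02 -1.0000e-02 -6.3170e+01] [ 0.16 -0.7  -1.34] 0.0417
jaw 26.833097028367973 -153.16690297163203
units to go [-0.04  0.04 -3.51]
```

Call:
drive_tool --pt "-0.05 0.04 -0.9 0 0 0" --pt "0 0 -1 0 0 0" --pt "0 0 -1 0 0 0" --pt "0 0 -0.42 0 0 0" --pt "0 0 -0.16 0 0 0"

```text
t: 24.78
eef_pos: [0.4716, 0.3036, 0.0814]
ee_rot: [3.14, -0.001, -1.103]
force: [0.4, 0.8, -0.7]
width: 0.042
```

Call:
drive_tool --pt "0 0 -0.03 0 0 0" --pt "0 0 0 0 0 0"

```text
t: 25.02
eef_pos: [0.4723, 0.3053, 0.082]
ee_rot: [-3.14, 0.001, -1.102]
force: [-0.3, -0.6, -1.0]
width: 0.0415
```

Call:
drive_tool --pt "0 0 -0.03 0 0 0" --pt "0 0 0 0 0 0"

```text
t: 25.28
eef_pos: [0.4719, 0.3052, 0.0802]
ee_rot: [-3.141, 0.0, -1.102]
force: [0.7, 0.2, -1.3]
width: 0.0417
```

Call:
drive_tool --pt "0 0 -0.03 0 0 0" --pt "0 0 0 0 0 0"

```text
t: 25.52
eef_pos: [0.4722, 0.3054, 0.0793]
ee_rot: [-3.14, 0.0, -1.101]
force: [-0.7, -0.7, 5.5]
width: 0.0413
```

Call:
drive_tool --pt "0 0 -0.03 0 0 0" --pt "0 0 0 0 0 0"

```text
t: 25.78
eef_pos: [0.4726, 0.3056, 0.0789]
ee_rot: [-3.139, 0.0, -1.101]
force: [-1.3, 0.0, 11.9]
width: 0.0417
```

Call:
drive_tool --pt "0 0 0.03 0 0 0" --pt "0 0 0 0 0 0"

```text
t: 26.02
eef_pos: [0.472, 0.3053, 0.079]
ee_rot: [-3.141, 0.0, -1.102]
force: [-0.3, -0.7, 5.4]
width: 0.0416
```

Call:
drive_tool --pt "0 0 0 0 0 0" --pt "0 0 0 0 0 0" --pt "0 0 0 0 0 0" --pt "0 0 0 0 0 0" --claw 0.75

```text
t: 26.52
eef_pos: [0.4717, 0.305, 0.0784]
ee_rot: [3.141, -0.0, -1.102]
force: [-0.2, -0.1, -0.1]
width: 0.0655
```

Call:
drive_tool --pt "0 0 0.3 0 0 0" --pt "0 0 0.7 0 0 0" --pt "0 0 1 0 0 0" --pt "0 0 1 0 0 0" --pt "0 0 0.8 0 0 0"

```text
t: 27.15
eef_pos: [0.4721, 0.3051, 0.2335]
ee_rot: [-3.139, 0.001, -1.102]
force: [-0.5, 0.4, 0.4]
width: 0.0661
```

```bash
python3 caps.py scene side wrist; python3 - <<'E'
from h import *
p,d=arm.grab_frame("side"); cv2.imwrite("pics/s3.png",p[...,::-1])
E
python3 st.py .451 -.238 .23
```

```text
scene yellow 581 [0.6295 0.204  0.127 ] (array([0.6287, 0.2031]), 0.0213)
scene blue 447 [0.4603 0.1199 0.1268] (array([0.4591, 0.1193]), 0.0219)
scene red 333 [0.481  0.3101 0.1268] (array([0.4737, 0.3064]), 0.0208)
side yellow 253 [0.6229 0.2063 0.127 ] (array([0.6273, 0.2026]), 0.0224)
side blue 360 [0.4558 0.1187 0.1277] (array([0.4583, 0.1177]), 0.023)
side red 465 [0.4694 0.3048 0.1277] (array([0.4714, 0.3039]), 0.0223)
wrist red 2885 [0.4717 0.3036 0.1279] (array([0.471 , 0.3047]), 0.0215)
27.35 [0.4718 0.3052 0.2318] [-1.7989e+02  6.0000e-02 -6.3130e+01] [-0.2   0.52 -0.95] 0.0658
jaw 26.86717174472122 -153.13282825527878
units to go [ -0.52 -13.58  -0.04]
```

View pics/s3.png

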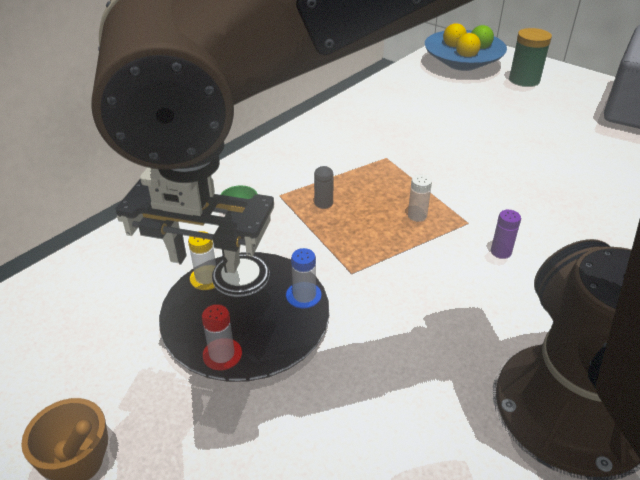

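The side picture shows red, yellow and blue standing on their discs, with caps at (215,317), (201,243) and (303,258). The mill is undisturbed. White is next, with its cap at (420,185).

Call:
drive_tool --pt "-0.04 -0.97 0 0 0 0" --pt "-0.04 -0.97 0 0 0 0" --pt "-0.04 -0.97 0 0 0 0" --pt "-0.04 -0.97 0 0 0 0" --pt "-0.04 -0.97 0 0 0 0"

```text
t: 27.98
eef_pos: [0.463, 0.1095, 0.2297]
ee_rot: [3.14, -0.0, -1.102]
force: [0.8, 0.2, -1.0]
width: 0.0653
```

Call:
drive_tool --pt "-0.04 -0.97 0 0 0 0" --pt "-0.04 -0.97 0 0 0 0" --pt "-0.04 -0.97 0 0 0 0" --pt "-0.04 -0.97 0 0 0 0" --pt "-0.04 -0.97 0 0 0 0"

```text
t: 28.6
eef_pos: [0.4549, -0.0843, 0.2298]
ee_rot: [3.14, 0.001, -1.102]
force: [-0.1, 0.3, -0.9]
width: 0.0659
```

Call:
drive_tool --pt "-0.04 -0.97 0 0 0 0" --pt "-0.04 -0.97 0 0 0 0" --pt "-0.04 -0.97 0 0 0 0" --pt "0 -0.97 0 0 0 0" --pt "0 0 0 0 0 0"

```text
t: 29.22
eef_pos: [0.45, -0.2399, 0.2292]
ee_rot: [3.139, 0.002, -1.105]
force: [-0.3, 1.1, 0.3]
width: 0.0656
```

```bash
python3 cap.py wr8; python3 st.py .451 -.238 .0482
```

```text
white 2512 [ 0.4511 -0.2396  0.0988] (array([ 0.4505, -0.2384]), 0.0213)
mill 1896 [ 0.6311 -0.1437  0.0948] (array([ 0.6328, -0.1416]), 0.0198)
29.275 [ 0.45004734 -0.23894372  0.22935042] [ 1.79891317e+02  9.21463842e-02 -6.32751920e+01] 0.0658363726932717
29.275 [ 0.45   -0.2389  0.2294] [ 1.7989e+02  9.0000e-02 -6.3280e+01] [ 0.09 -0.34 -0.74] 0.0658
jaw 26.72480796009185 -153.27519203990815
units to go [ 0.02  0.02 -4.53]
```

Call:
drive_tool --pt "0.02 0.01 -1 0 0 0" --pt "0 0 -1 0 0 0" --pt "0 0 -1 0 0 0" --pt "0 0 -0.95 0 0 0" --pt "0 0 -0.58 0 0 0"

```text
t: 29.9
eef_pos: [0.4505, -0.2366, 0.0473]
ee_rot: [3.139, 0.002, -1.101]
force: [0.2, -0.6, 0.7]
width: 0.0657
```

Call:
drive_tool --pt "0 0 0 0 0 0" --pt "0 0 0 0 0 0" --pt "0 0 0 0 0 0" --pt "0 0 0 0 0 0" --pt "0 0 0 0 0 0" --claw 0.2

```text
t: 30.52
eef_pos: [0.4526, -0.238, 0.0504]
ee_rot: [-3.14, -0.001, -1.102]
force: [-0.5, 0.8, 7.0]
width: 0.0416
```

Call:
drive_tool --pt "0 0 0.3 0 0 0" --pt "0 0 1 0 0 0" --pt "0 0 1 0 0 0" --pt "0 0 1 0 0 0" --pt "0 0 1 0 0 0"

```text
t: 31.15
eef_pos: [0.4512, -0.2377, 0.2233]
ee_rot: [-3.141, 0.0, -1.102]
force: [1.4, -0.4, -1.4]
width: 0.0417
```

```bash
python3 st.py .520 .2077 .24
```

```text
31.15 [ 0.4512 -0.2377  0.2233] [-179.98    0.    -63.14] [ 1.39 -0.39 -1.36] 0.0417
jaw 26.860006758068778 -153.13999324193122
units to go [ 1.72 11.13  0.42]
```

Call:
drive_tool --pt "0.14 0.93 0.1 0 0 0" --pt "0.14 0.93 0.1 0 0 0" --pt "0.14 0.93 0.1 0 0 0" --pt "0.14 0.93 0.1 0 0 0" --pt "0.14 0.93 0 0 0 0"

```text
t: 31.78
eef_pos: [0.4796, -0.0507, 0.2384]
ee_rot: [-3.141, -0.0, -1.102]
force: [0.2, -0.1, -2.3]
width: 0.0418
```

Call:
drive_tool --pt "0.14 0.93 0 0 0 0" --pt "0.14 0.93 0 0 0 0" --pt "0.14 0.93 0 0 0 0" --pt "0.14 0.93 0 0 0 0" --pt "0.14 0.93 0 0 0 0"

```text
t: 32.4
eef_pos: [0.5074, 0.1352, 0.238]
ee_rot: [-3.141, 0.0, -1.102]
force: [0.6, 0.6, -0.6]
width: 0.0415
```

Call:
drive_tool --pt "0.16 0.92 0 0 0 0" --pt "0.16 0.91 0 0 0 0" --pt "0 0 0 0 0 0" --pt "0 0 0 0 0 0"

```text
t: 32.9
eef_pos: [0.5201, 0.2071, 0.2374]
ee_rot: [3.141, -0.0, -1.101]
force: [0.4, -0.4, -2.0]
width: 0.0419
```

```bash
python3 st.py .520 .2077 .166; python3 - <<'E'
from m import *
c=cal("wrist");p,d=arm.grab_frame("wrist");X=cloud("wrist",d,c); cv2.imwrite("pics/wr9.png",p[...,::-1])
q=(np.hypot(X[...,0]-.52,X[...,1]-.208)<.06)&(X[...,2]>.108)&(X[...,2]<.123)&(d>0)
print(q.sum(),X[q].mean(0),circ(X[q][:,:2]))
E
```

```text
32.9 [0.5201 0.2071 0.2374] [179.96  -0.   -63.11] [ 0.44 -0.41 -1.99] 0.0419
jaw 26.889357320733296 -153.1106426792667
units to go [-0.    0.01 -1.79]
9863 [0.52562699 0.19551378 0.1165258 ] (array([0.5188, 0.2079]), 0.0486)
```

View pics/wr9.png

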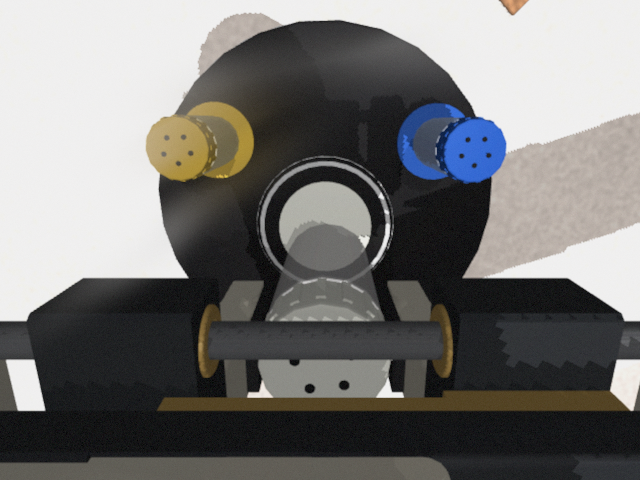

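The held white shaker is lined up over the white disc at (325,230), and the geometry agrees. I lower it.

Call:
drive_tool --pt "0 0.01 -0.6 0 0 0" --pt "0 0 -0.7 0 0 0" --pt "0 0 -0.3 0 0 0" --pt "0 0 -0.14 0 0 0" --pt "0 0 0 0 0 0"

```text
t: 33.58
eef_pos: [0.5208, 0.2077, 0.1683]
ee_rot: [-3.141, -0.0, -1.102]
force: [-0.4, -0.2, -1.5]
width: 0.0419
```

Call:
drive_tool --pt "0 0 -0.03 0 0 0" --pt "0 0 0 0 0 0"

```text
t: 33.83
eef_pos: [0.5208, 0.208, 0.1671]
ee_rot: [-3.141, 0.0, -1.102]
force: [0.4, -0.6, -0.9]
width: 0.0417
```

Call:
drive_tool --pt "0 0 -0.03 0 0 0" --pt "0 0 0 0 0 0"

```text
t: 34.08
eef_pos: [0.5205, 0.2078, 0.1654]
ee_rot: [3.142, 0.0, -1.102]
force: [-1.0, -0.3, -1.7]
width: 0.0416
```

Call:
drive_tool --pt "0 0 -0.03 0 0 0" --pt "0 0 0 0 0 0"

```text
t: 34.33
eef_pos: [0.5207, 0.2079, 0.1645]
ee_rot: [-3.141, -0.0, -1.102]
force: [-1.1, -0.1, 3.4]
width: 0.0414
```

Call:
drive_tool --pt "0 0 -0.02 0 0 0" --pt "0 0 0 0 0 0"

```text
t: 34.58
eef_pos: [0.5207, 0.2078, 0.1644]
ee_rot: [-3.141, -0.0, -1.101]
force: [-3.6, -0.6, 8.9]
width: 0.0413
```

Call:
drive_tool --pt "0 0 0.02 0 0 0" --pt "0 0 0 0 0 0"

```text
t: 34.83
eef_pos: [0.5207, 0.2078, 0.1645]
ee_rot: [-3.141, -0.0, -1.102]
force: [-2.3, -1.0, 4.6]
width: 0.0422
```

Call:
drive_tool --pt "0 0 0 0 0 0" --pt "0 0 0 0 0 0" --pt "0 0 0 0 0 0" --pt "0 0 0 0 0 0" --claw 0.75

```text
t: 35.33
eef_pos: [0.5206, 0.2078, 0.164]
ee_rot: [3.141, -0.0, -1.102]
force: [0.6, -0.3, 0.5]
width: 0.0652
```

Call:
drive_tool --pt "0 0 0.3 0 0 0" --pt "0 0 0.7 0 0 0" --pt "0 0 1 0 0 0" --pt "0 0 1 0 0 0" --pt "0 0 0.5 0 0 0"

```text
t: 35.95
eef_pos: [0.5213, 0.2081, 0.3078]
ee_rot: [-3.137, 0.0, -1.102]
force: [-0.5, 0.8, -0.0]
width: 0.0662
```

Call:
drive_tool --pt "0 -0.9 0 0 0 0" --pt "0 -0.9 0 0 0 0" --pt "0 -0.9 0 0 0 0" --pt "0 -0.9 0 0 0 0" --pt "0 0 0 0 0 0"

```text
t: 36.58
eef_pos: [0.5205, 0.0619, 0.3054]
ee_rot: [-3.14, -0.0, -1.104]
force: [-0.4, 1.2, 0.2]
width: 0.0657
```

```bash
python3 caps.py scene side; python3 - <<'E'
from caps import *
for n in ["scene","side"]:
    p=look(n,{"white":(.52,.208)},.213); cv2.imwrite(f"pics/{n}9.png",p[...,::-1])
    c=cal(n)
    for t in ["mill","bowl"]: print(n,t,[(round(r["score"],2),w(n,r["point"],c).round(3)) for r in arm.landmark_of(t,n)[:1]])
E
python3 st.py
```

```text
scene yellow 582 [0.6295 0.2043 0.127 ] (array([0.6288, 0.2033]), 0.0215)
scene blue 446 [0.4603 0.1198 0.1269] (array([0.4591, 0.1199]), 0.0218)
scene red 580 [0.474  0.3064 0.127 ] (array([0.4732, 0.3065]), 0.0218)
side yellow 324 [0.6253 0.2025 0.1273] (array([0.6287, 0.2012]), 0.023)
side blue 357 [0.4559 0.1183 0.1277] (array([0.4573, 0.1161]), 0.0221)
side red 467 [0.4694 0.3049 0.1277] (array([0.4693, 0.303 ]), 0.0222)
scene white 617 [0.5213 0.2096 0.2118] (array([0.5201, 0.2088]), 0.0215)
scene mill [(0.96, array([ 0.638, -0.137,  0.006]))]
scene bowl [(0.63, array([ 0.765, -0.008,  0.   ]))]
side white 398 [0.5167 0.2079 0.2126] (array([0.5186, 0.2062]), 0.0215)
side mill [(0.86, array([ 0.632, -0.142,  0.005]))]
side bowl [(0.97, array([ 0.768, -0.012,  0.001]))]
36.975 [0.5206 0.0644 0.3041] [179.99   0.   -63.08] [ 0.09 -0.58  0.12] 0.0659
jaw 26.924412296479147 -153.07558770352085
```

View pics/side9.png

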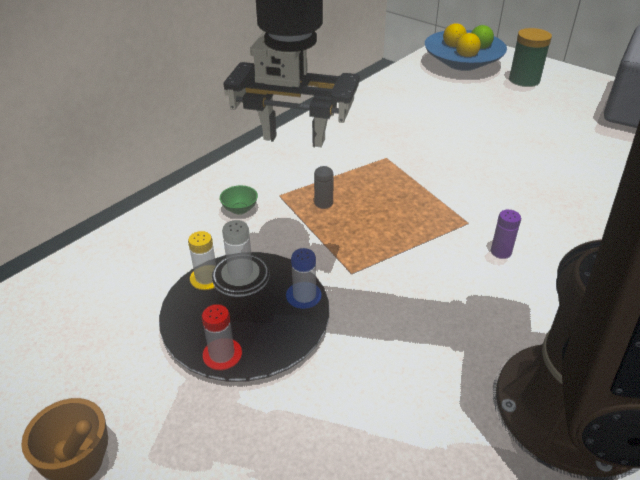

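All four shakers stand on their discs: red (217,335), yellow (202,262), blue (303,280) and white (237,250) on top. The mill (323,187) and bowl (239,200) are unmoved, and the arm is clear.

```bash
python3 -c "
from station import arm
print(arm.job_done())"
```

```text
the job is handed in; nothing more can be done
None
```

All four shakers are on their discs, and I handed the job in at about 37 s of the 115 s allowed. I placed yellow, blue and red on the lower tier first, then white on the upper tier. Each was lowered in small steps until light contact, about 9–13 N, and then released. `job_done` reports no verdict.

**Shakers:** In the last scene and side pictures, every cap centre was within about 3 mm of its disc centre, and the cap tops were at the right heights (about 0.127 m below, 0.212 m on top). The two cameras disagreed by up to about 4 mm, most on red and blue, but still well inside the 12 mm limit. All four looked upright in the side picture; I did not measure tilt.

**Left alone:** The mill and bowl read within about 4 mm of where they started, which is within measurement error. The purple look-alike was not touched.

**Arm:** It ended clear of everything, with its force reading near zero. No check failed.

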